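Line up the forming dies under the press ram and clamp them

TASK

Nudge the three loose aluminium dies into a straight, evenly spaced row on the press bed: each with a long face flat against the green rail at the back and its yellow centre line in line with one of the three yellow lines on the bed. The ram hangs low over the row, so work in under it with the tool slanted, without bumping hard into it. Once the row is set, throw the red clamp lever all the way over, away from the robot, and leave the red tin and the hand tools where they are.

Things in the scene. Friction and masses are not known exactly. Their poses are not given: they have to be found in the camera images.
- die_1: Loose aluminium V-groove forming die: 60 mm deep (x), 90 mm long (y), 40 mm high, about 0.5 kg; a plain block up to 24 mm, above that a V groove along y. A yellow centre line crosses it along x, over the top and down both long faces. Origin: centre of its underside. Starts askew on the bed in front of the ram. The three dies are alike; either long face may be the back.
- die_2: Loose aluminium V-groove forming die: 60 mm deep (x), 90 mm long (y), 40 mm high, about 0.5 kg; a plain block up to 24 mm, above that a V groove along y. A yellow centre line crosses it along x, over the top and down both long faces. Origin: centre of its underside. Starts askew on the bed in front of the ram. The three dies are alike; either long face may be the back.
- die_3: Loose aluminium V-groove forming die: 60 mm deep (x), 90 mm long (y), 40 mm high, about 0.5 kg; a plain block up to 24 mm, above that a V groove along y. A yellow centre line crosses it along x, over the top and down both long faces. Origin: centre of its underside. Starts askew on the bed in front of the ram. The three dies are alike; either long face may be the back.
- spot_left (a point): Spot on the top of the press bed where the underside centre of a die belongs: on the left (+y) yellow line, 30 mm in front of the face of the rear rail. x of this frame points along the line to the rail, y along the rail to the left, z up. The three lines are 115 mm apart, so that the gaps between the dies are 25 mm.
- spot_middle (a point): Spot on the top of the press bed where the underside centre of a die belongs: on the middle yellow line, 30 mm in front of the face of the rear rail. x of this frame points along the line to the rail, y along the rail to the left, z up. The three lines are 115 mm apart, so that the gaps between the dies are 25 mm.
- spot_right (a point): Spot on the top of the press bed where the underside centre of a die belongs: on the right (-y) yellow line, 30 mm in front of the face of the rear rail. x of this frame points along the line to the rail, y along the rail to the left, z up. The three lines are 115 mm apart, so that the gaps between the dies are 25 mm.
- press: Fixed bench press. Dark steel bed 530 mm (y) wide, 12 mm thick, from x = -170 to +130 mm; green rail across it, 25 mm high above the bed, front face at x = +85 mm; green end plates 90 by 18 mm, 147 mm high, at x = +62, y = +-255 mm. Origin: at table height, on its middle line. x points from its front edge to the rail, y left, z up. May stand turned by up to 0.12 rad.
- ram: Fixed green beam over the bed, 490 mm long (y), 40 mm deep (x), from 78 to 128 mm above the table; an 18 mm wide steel strip under it reaches down to 66 mm (54 mm above the bed). Origin: centre of the strip's underside; x and y as for the press. Its front face is 20 mm in front of the origin; a die on its spot sticks out 15 mm in front of that face.
- clamp (a joint): Red clamp lever, rad: 0 leaning towards the robot (open), 1.0 all the way over, away from the robot (clamped). It swings about a horizontal axis, stays where it is left, and gives only light resistance.
- clamp_tip (a point): Centre of the rounded tip of the red clamp lever, about 110 mm from its pivot. Its grey block stands on the table beside the press, to the right or to the left; a small fixed vise, 90 mm high, stands on the other side. Over the full swing the tip moves about 105 mm away from the robot, at first rising, then sinking.
- tin: Bystander: red tin, 44 mm across and 34 mm high, standing on the bed near its front left corner.
- screwdriver: Bystander: screwdriver lying on the table between the robot and the press, to the right.
- spanner: Bystander: spanner lying on the table between the robot and the press, to the left.
Not all that is in view belongs to the job. What is shaped like the die_2 but blue, orange or turquoise is not meant.

How it is judged:
By the outcome, as a careful person would: the job done as asked, in the order asked, and still so for the second after the job is handed in, with the robot touching nothing.
It also fails if it takes over 72 s, if anything falls off the work surface, if the arm or the gripper's body presses on something with over 40 N, if the wrist force passes 120 N, or if a joint passes its speed limit or range.

ROBOT

A 6-joint arm with a two-finger parallel gripper is mounted at the origin on the work surface. World frame = base frame: x ahead of the robot, y to its left, z up, the work surface at z = 0. Lengths are in m, angles in degrees, forces in N, time in s.
With the tool pointing down it reaches from about 0.3 to 0.875 m from the base axis. Payload 6.4 kg.
Tool frame: the origin (TCP) lies at the very end of the fingers, on their centre line; the grasp point (between the pads) lies 19 mm behind it; z points along the fingers, y is the line along which they close (so a half turn about z gives the same grasp; the last joint's range is limited). The gripper opens to 88 mm and grips with 3 to 60 N. Pads are 18 mm wide; open, the fingers measure 123 mm over their backs; the gripper's body (75 mm by 187 mm) begins 45 mm behind the grasp point.
Start: joints at [64.842, 10.359, 92.074, -0, 77.567, -11.82], TCP at [0.133, 0.56, 0.239] pointing down, gripper open.
Joint ranges: [-171.53, 171.53], [-51.25, 118.39], [17.06, 147.69], [-65.23, 245.23], [0, 150.52], [-178.68, 178.68]. Speed limits (degrees/s): [147.25, 147.25, 172.46, 180, 180, 180].

INTERFACE

Orientations are given as a 3x3 rotation matrix whose columns are the frame's x, y, z axes.
In Python, from workcell import robot, optics, spotter gives the robot as it stands.
- The arm moves only by the shell command python3 -m inch 'ROWS' [FORCE]. ROWS is JSON, a list of rows, each a list of 3 entries, a list of its own where there are three numbers: the shift along the tool's x, y, z each as a share of 0.04 m, from -1 to 1, then the turn, a rotation vector about the tool's x, y, z each as a share of 8 degrees, from -1 to 1, then the gripper's target within -1 to 1 (fully open at 1, half-way at 0, shut at -1). A call has 1 to 12 rows; each row shifts and turns the commanded pose from where the row before left it, along the tool's axes as they then stand; what a row does not reach is not made up. A row lasts 1/10 s, in which the tool goes at most 50 mm and 8.59 degrees, less where a joint would pass 70% of its speed; a pose out of reach is approached as far as the arm can. A call with a number of a shift or a turn outside -1 to 1 is refused whole. A call with a gripper value outside its range is refused whole. The fingers move at their own pace and stop on an object; FORCE is the grip in N (left out, the last holds). Time passes only in rows, so rows that do not move let the fingers close. It gives the time, the measured TCP pose, the force, the opening and the grip force at its end, in the units of the state.
- robot.sense(): the state, without advancing time (a new reading comes with each control period).
- optics.read_camera(name): name is "side" or "top"; returns a dict with "pixels" (400x640x3 uint8, red, green, blue), "intrinsics" (3x3 intrinsics, pixels), "position" and "orientation" of the camera in the world. Camera axes: x right, y up, looking along -z (the intrinsics and any distortion apply to the point x, -y, -z); pixel columns grow to the right and rows downward; lengths in m; the calibration is good to about 2 mm. A picture is of the moment at which its call begins. There is no depth.
- robot.close_job(): hands the job in; it is judged then, once.
Trained networks look in the newest picture that a camera, given by its name, has taken for a name from the list of things; names that differ only in an ending like _2 or _b are one class to them, and where a whole thing is asked for, a point or a joint stands for the part that bears it (a point fixed in the world has none). Each returns a list of dicts, best first, with "conf" (0 to 1); they miss things now and then, are a little off and sometimes report something else, mostly with a low value. They report only what shows in the picture. A call takes as long as a camera call. They do not tell look-alikes from the thing itself.
- spotter.find_in(camera, name): "extent" ([left, top, right, bottom] in pixels, round what is visible of it).
- spotter.silhouettes(camera, name): "region" (400x640 bool, what is visible of it) and "extent" ([left, top, right, bottom] in pixels, round what is visible of it).
The state is a dict: "time_s": time; "joint_pos": joint angles; "joint_velocities": joint speeds; "tau": joint torques, N m; "tool_pos": TCP position; "eef_rot": TCP orientation; "wrist_force": force on the tool from outside, world axes, zero at the start; "torque": the same for the moment, N m; "width": opening from 0.0 (shut) to 1.0 (fully open); "grip_force": force on a finger pad.
Only numpy, scipy, OpenCV 4.12 (cv2) and the standard library are available. Lean on these libraries where they do the work, as an engineer would, in place of code of your own. Each camera call takes 0.05 s, during which the arm holds its last target. There are 200 camera calls.

## Working session

There is one attempt and no reset: what is moved stays moved. The work goes in short steps, Python scripts to look and compute and a shell command to move; the robot and the scene stay as the last step left them, time stands still between calls to the robot, and variables do not carry over. Pictures are saved under pics/ and viewed, at most 10 in all, crops included, and the job is handed in when it is done.

```bash
ls; mkdir -p pics; python3 - <<'E'
from workcell import robot, optics, spotter
import cv2, numpy as np
for c in ("top","side"):
    d=optics.read_camera(c); cv2.imwrite(f"pics/{c}0.png",d["pixels"][:,:,::-1])
    print(c,d["intrinsics"],d["position"],d["orientation"],[k for k in d])
    for n in ("die_1","clamp","clamp_tip","ram","press","tin"):
        for r in spotter.find_in(c,n)[:5]: print(c,n,np.round(r["extent"]),round(r["conf"],2))
print(robot.sense())
E
```

```text
pics
top [[367.16128383   0.         313.69981118]
 [  0.         367.16128383 202.54543347]
 [  0.           0.           1.        ]] [0.23697253 0.04419036 1.15541324] [[-0.0018286   0.98231919 -0.18720489]
 [-0.99989043 -0.00454611 -0.01408792]
 [-0.01468989  0.18715862  0.98221986]] ['pixels', 'intrinsics', 'position', 'orientation']
top die_1 [334. 221. 362. 254.] 0.93
top die_1 [211. 271. 249. 310.] 0.93
top die_1 [325. 175. 359. 200.] 0.89
top die_1 [167. 187. 204. 212.] 0.88
top die_1 [196. 133. 228. 154.] 0.83
top clamp [450. 162. 467. 176.] 0.67
top clamp_tip [445. 165. 466. 174.] 0.54
top ram [257. 118. 420. 148.] 0.73
top ram [245. 102. 435. 222.] 0.52
top press [245. 102. 431. 220.] 0.86
top tin [259. 205. 277. 222.] 0.58
side [[440.18337885   0.         315.9004844 ]
 [  0.         440.18337885 195.1152694 ]
 [  0.           0.           1.        ]] [ 0.16427741 -0.68665183  0.89050754] [[ 0.94222203  0.2456527  -0.22775513]
 [-0.33487356  0.67285847 -0.65963716]
 [-0.00879468  0.69779383  0.71624467]] ['pixels', 'intrinsics', 'position', 'orientation']
side die_1 [19
[... 544 characters left out ...]
        7.75671621e+01, -1.18194714e+01]), 'joint_velocities': array([-0.10006261,  0.10354245,  0.06686309, -0.05172852,  0.04793961,
       -0.02720471]), 'tau': array([-5.70306056e-04, -4.33704293e+01, -3.42117977e+01,  7.02581881e-02,
        3.06522776e-02, -1.74318603e-05]), 'tool_pos': array([0.13263077, 0.55951006, 0.23873074]), 'eef_rot': array([[-9.73023185e-01,  2.30707352e-01, -1.12598145e-05],
       [ 2.30707351e-01,  9.73023184e-01,  2.59218967e-05],
       [ 1.69364327e-05,  2.26248845e-05, -1.00000000e+00]]), 'wrist_force': array([ 0.15943049, -0.23534646,  0.06275082]), 'torque': array([-0.02832899,  0.06578832,  0.0222401 ]), 'grip_force': 0.0, 'width': 0.9986688737129886}
```

```bash
python3 - <<'E'
import cv2
a=cv2.imread("pics/top0.png"); b=cv2.imread("pics/side0.png")
cv2.imwrite("pics/topc.png",cv2.resize(a[85:255,220:490],None,fx=2.9,fy=2.9,interpolation=cv2.INTER_CUBIC))
cv2.imwrite("pics/sidec.png",cv2.resize(b[95:345,270:520],(600,600),interpolation=cv2.INTER_CUBIC))
E
```

```text
(no output)
```

View pics/topc.png

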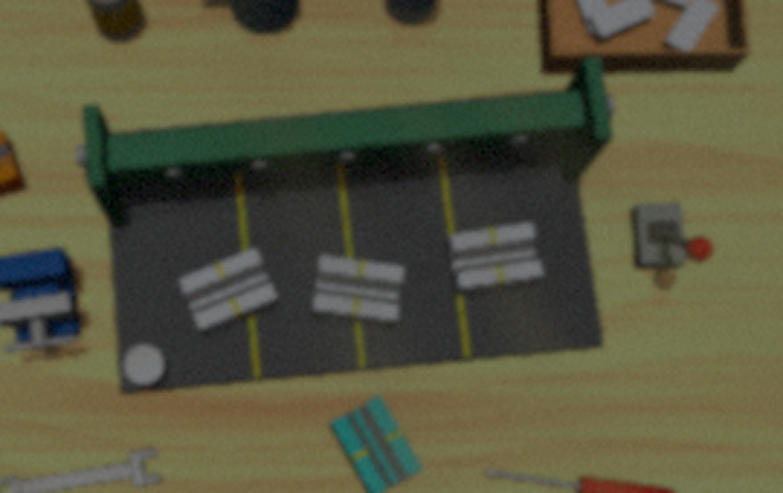

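View pics/sidec.png

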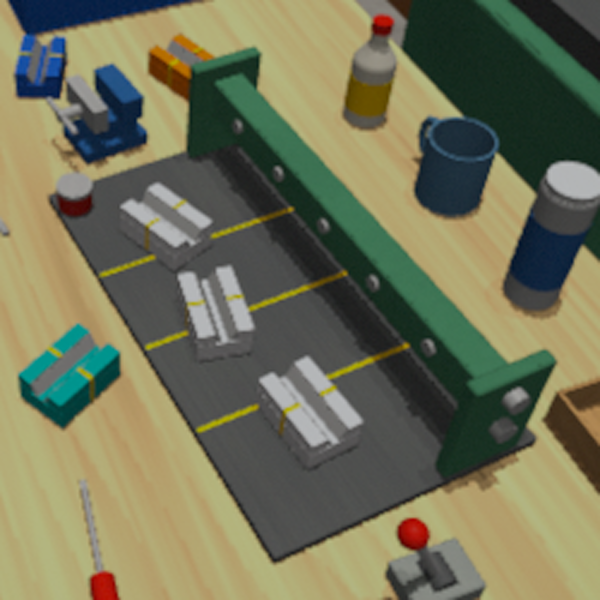

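The two views show the bed turned about 0.1 rad. The dies in the top crop are at about (228,290), (360,288) and (497,257), and the lines' front ends are at (257,377), (362,367) and (467,356). The lever is on the right, with its red tip at (700,248), and the vise is on the left. The tin is at (143,365).

```bash
cat > h.py <<'E'
from workcell import robot, optics, spotter
import cv2, numpy as np
from scipy.optimize import least_squares, minimize
from scipy.spatial.transform import Rotation as R
def proj(d,P):
    q=(np.atleast_2d(P)-d["position"])@d["orientation"]; q=q*[1,-1,-1]
    u=q@d["intrinsics"].T; return u[:,:2]/u[:,2:]
def back(d,uv,z):
    uv=np.atleast_2d(uv).astype(float); r=np.c_[uv,np.ones(len(uv))]@np.linalg.inv(d["intrinsics"]).T
    r=(r*[1,-1,-1])@d["orientation"].T; t=(z-d["position"][2])/r[:,2]
    return d["position"]+t[:,None]*r
BOX=np.array([[x,y,z] for x in(-.03,.03) for y in(-.045,.045) for z in(0,.04)])
def world(p,L):
    c,s=np.cos(p[2]),np.sin(p[2]); L=np.atleast_2d(L)
    return np.c_[p[0]+c*L[:,0]-s*L[:,1],p[1]+s*L[:,0]+c*L[:,1],L[:,2]]
def press2(p,P): # world pose -> press frame
    c,s=np.cos(P[2]),np.sin(P[2]); d=np.array(p[:2])-P[:2]
    return np.array([c*d[0]+s*d[1],-s*d[0]+c*d[1]])
def cams(): return {c:optics.read_camera(c) for c in("top","side")}
def yellow(d):
    h=cv2.cvtColor(d["pixels"],cv2.COLOR_RGB2HSV); return (h[...,0]>20)&(h[...,0]<36)&(h[...,1]>120)&(h[...,2]>60)
def die_fit(C,masks,p0):
    """masks: {cam: bool}; fit x,y,yaw by matching hull outlines"""
    def cost(p):
        e=0
        for c,m in masks.items():
            hull=cv2.convexHull(proj(C[c],world(p,BOX+[0,0,.012])).astype(np.float32))
            im=np.zeros((1600,2560),np.uint8); cv2.fillConvexPoly(im,np.round(hull*64+32*3).astype(np.int32),1,shift=4)
            im=cv2.resize(im*255,(640,400),interpolation=cv2.INTER_AREA)/255.
            e+=np.abs(im-m).sum()/m.sum()
        return e
    best=None
    for y0 in np.array([p0[2]-.3,p0[2],p0[2]+.3]):
        s=np.array([[p0[0],p0[1],y0]]*4)+np.r_[np.zeros((1,3)),np.diag([.01,.01,.15])]
        r=minimize(cost,s[0],method="Nelder-Mead",options=dict(initial_simplex=s,xatol=1e-4,fatol=1e-4))
        if best is None or r.fun<best.fun: best=r
    return best.x,best.fun
E
python3 - <<'E'
from h import *
C=cams(); T,S=C["top"],C["side"]
# press: corners + line points
crop=lambda x,y:(220+x/2.9-.3,85+y/2.9-.3)
scr=lambda x,y:(270+x/2.4-.3,95+y/2.4-.3)
obsT=[(crop(122,392),(-.17,.265)),(crop(602,345),(-.17,-.265))]
obsS=[(scr(275,560),(-.17,-.265)),(scr(51,198),(-.17,.265))]
for p,y in((257,.115),(362,0),(467,-.115)): obsT.append((crop(p,{257:377,362:367,467:356}[p]),(None,y)))
for p,y in(((240,172),.115),((342,163),0),((443,157),-.115)): obsT.append((crop(*p),(None,y)))
for p,y in(((100,275),.115),((148,348),0),((198,430),-.115),((292,209),.115),((346,273),0),((408,347),-.115)): obsS.append((scr(*p),(None,y)))
def res(P):
    e=[]
    for d,o in((T,obsT),(S,obsS)):
        for uv,(x,y) in o:
            w=press2(back(d,uv,.012)[0],P)
            if x is not None: e.append(w[0]-x)
            e.append(w[1]-y)
    return e
r=least_squares(res,[.6,0,.1]); P=r.x; print("press",P.round(4),np.round(np.array(r.fun)*1e3,1))
np.save("press.npy",P)
M={}
for c in C:
    M[c]=[]
    for q in spotter.silhouettes(c,"die_1"):
        m=q["region"]; ys,xs=np.nonzero(m); 
        w=press2(back(C[c],[xs.mean(),ys.mean()],.035)[0],P)
        if q["conf"]>.3 and abs(w[0])<.165 and abs(w[1])<.26: M[c].append((w,m))
        print(c,round(q["conf"],2),w.round(3),m.sum())
for w,m in M["top"]:
    k=[b for a,b in M["side"] if np.hypot(*(a-w))<.03]
    ms={"top":m}; 
    if k: ms["side"]=k[0]
    p0=np.r_[world(P,[*w,0])[0,:2],P[2]]
    p,f=die_fit(C,ms,p0); print("die press xy",press2(p,P).round(4),"yaw rel",round(np.degrees(p[2]-P[2]),1),"cost",round(f,3),p.round(4))
for n in ("clamp_tip","tin"):
  for c in C:
    for q in spotter.find_in(c,n)[:1]:
        e=q["extent"]; print(n,c,[press2(back(C[c],[(e[0]+e[2])/2,(e[1]+e[3])/2],z)[0],P).round(3) for z in(.03,.1,.13)])
# red blob tip triangulation
for c,roi in(("top",(150,185,440,480)),("side",(305,335,430,460))):
    h=cv2.cvtColor(C[c]["pixels"],cv2.COLOR_RGB2HSV); m=((h[...,0]<8)|(h[...,0]>172))&(h[...,1]>150)
    a=np.zeros_like(m); a[roi[0]:roi[1],roi[2]:roi[3]]=1; ys,xs=np.nonzero(m&a); C[c]["t"]=(xs.mean(),ys.mean()); print(c,C[c]["t"],len(xs))
f=least_squares(lambda X:np.r_[proj(T,X)[0]-T["t"],proj(S,X)[0]-S["t"]],[.55,-.35,.1]); print("tip",f.x.round(4),f.fun.round(2),press2(f.x,P).round(3))
E
```

```text
press [ 0.5936 -0.0235  0.0919] [ 0.1 -0.6  1.5  5.1  2.   2.3  2.5 -0.2 -0.7  0.3 -0.6 -0.9 -0.9 -9.
  0.8 -0.9  0.7 -0.   0.3 -1.6]
top 0.97 [-0.257  0.002] 620
top 0.84 [-0.375  0.368] 706
top 0.82 [0.09  0.408] 594
top 0.69 [-0.067 -0.149] 657
top 0.67 [-0.088 -0.001] 590
top 0.66 [-0.085  0.496] 610
top 0.61 [-0.074  0.14 ] 581
side 0.96 [-0.379  0.351] 788
side 0.91 [0.071 0.403] 350
side 0.87 [-0.07  -0.157] 1290
side 0.84 [-0.095  0.477] 501
side 0.81 [-0.264 -0.015] 1071
side 0.6 [-0.079  0.131] 837
side 0.6 [-0.093 -0.008] 915
die press xy [-0.0641 -0.1474] yaw rel 3.5 cost 0.257 [ 0.5433 -0.1761  0.1524]
die press xy [-0.0879  0.0029] yaw rel -15.0 cost 0.34 [ 0.5058 -0.0286 -0.1706]
die press xy [-0.0731  0.1433] yaw rel 18.1 cost 0.341 [0.5077 0.1125 0.4075]
clamp_tip top [array([-0.154,  0.248]), array([-0.166,  0.239]), array([-0.171,  0.235])]
clamp_tip side [array([ 0.002, -0.028]), array([-0.038, -0.076]), array([-0.055, -0.097])]
tin top [array([-0.154,  0.24 ]), array([-0.166,  0.231]), array([-0.171,  0.227])]
tin side [array([-0.149,  0.228]), array([-0.176,  0.159]), array([-0.188,  0.13 ])]
top (np.float64(460.8965517241379), np.float64(170.06896551724137)) 29
side (np.float64(441.8167938931298), np.float64(316.98473282442745)) 131
tip [ 0.5271 -0.3679  0.1206] [-0.07  0.33  0.21 -0.07] [-0.098 -0.337]
```

The right die must go about 32 mm left. I'll move above its right end first, with the gripper shut and the tool lined up with the press.

```bash
python3 -m inch '[[[0,0,0],[0,0,-0.78],-1],[[0,0,0],[0,0,-0.78],-1],[[0,0,0],[0,0,-0.77],-1]]' 40
python3 -m inch '[[[-0.39,-0.97,0],[0,0,0],-1],[[-0.39,-0.97,0],[0,0,0],-1],[[-0.39,-0.97,0],[0,0,0],-1],[[-0.39,-0.97,0],[0,0,0],-1],[[-0.39,-0.97,0],[0,0,0],-1],[[-0.39,-0.97,0],[0,0,0],-1],[[-0.39,-0.97,0],[0,0,0],-1],[[-0.39,-0.97,0],[0,0,0],-1],[[-0.39,-0.97,0],[0,0,0],-1],[[-0.39,-0.97,0],[0,0,0],-1],[[-0.39,-0.97,0],[0,0,0],-1]]' >/dev/null
python3 -m inch '[[[-0.39,-0.97,0],[0,0,0],-1],[[-0.39,-0.97,0],[0,0,0],-1],[[-0.39,-0.97,0],[0,0,0],-1],[[-0.39,-0.97,0],[0,0,0],-1],[[-0.39,-0.97,0],[0,0,0],-1],[[-0.39,-0.97,0],[0,0,0],-1],[[-0.39,-0.97,0],[0,0,0],-1],[[-0.39,-0.97,0],[0,0,0],-1],[[-0.39,-0.97,0],[0,0,0],-1],[[-0.39,-0.97,0],[0,0,0],-1],[[-0.39,-0.97,0],[0,0,0],-1]]'
sed -i 's/+32\*3)/+24)/' h.py
cat > look.py <<'E'
from h import *
import sys
def press_fit(C):
    """refine press y,yaw,x using yellow pixels off the dies"""
    return np.load("press.npy")
def dies(C,P,verbose=True,use=("top","side")):
    M={}
    for c in use:
        M[c]=[]
        for q in spotter.silhouettes(c,"die_1"):
            m=q["region"]; ys,xs=np.nonzero(m); w=press2(back(C[c],[xs.mean(),ys.mean()],.035)[0],P)
            if abs(w[0])<.165 and abs(w[1])<.26 and m.sum()>60: M[c].append((w,m))
    out=[]
    for c0 in use:
        for w,m in M[c0]:
            if any(np.hypot(*(w-o[0][:2]))<.05 for o in out): continue
            ms={c0:m}
            for c in use:
                if c!=c0:
                    k=[b for a,b in M[c] if np.hypot(*(a-w))<.04]
                    if k: ms[c]=k[0]
            p,f=die_fit(C,ms,np.r_[world(P,[*w,0])[0,:2],P[2]])
            out.append((np.r_[press2(p,P),np.degrees(p[2]-P[2])],f,list(ms)))
    for o in out:
        print("die",(o[0]*[1e3,1e3,1]).round(1),"cost",round(o[1],2),o[2])
    return out
if __name__=="__main__":
    C=cams(); P=np.load("press.npy"); dies(C,P)
    s=robot.sense(); print("tcp press",(press2(s["tool_pos"],P)*1e3).round(1),s["tool_pos"].round(4),"t",s["time_s"],"F",s["wrist_force"].round(1))
    rel=R.from_euler("z",-P[2]).as_matrix()@s["eef_rot"]; print(rel.round(3))
    if len(sys.argv)>1:
        a=C["top"]["pixels"][85:255,220:490,::-1];b=C["side"]["pixels"][95:345,270:520,::-1]
        cv2.imwrite(f"pics/{sys.argv[1]}.png",np.hstack([cv2.resize(a,None,fx=1.6,fy=1.6,interpolation=3) if 0 else cv2.copyMakeBorder(cv2.resize(a,(432,272),interpolation=2),0,96,0,0,cv2.BORDER_CONSTANT),cv2.resize(b,(368,368),interpolation=2)]))
E
cat > refit.py <<'E'
E
python3 - <<'E'
from h import *
import look
C=cams(); P=np.load("press.npy")
# refine yaw,y with yellow bed-line pixels per camera
for c in C:
    y=yellow(C[c]); m=np.zeros((400,640),np.uint8)
    for q in spotter.silhouettes(c,"die_1"): m|=q["region"].astype(np.uint8)
    m=cv2.dilate(m,np.ones((9,9))); ys,xs=np.nonzero(y&(m==0)); W=back(C[c],np.c_[xs,ys],.012)
    L=np.array([press2(w,P) for w in W]); k=np.abs(L[:,0]+.06)<.115
    yy=L[:,1]; near=np.round(yy/.115)*.115; k&=(np.abs(near)<.12)&(np.abs(yy-near)<.012)
    for n in(-.115,0,.115):
        j=k&(np.abs(near-n)<.01)
        if j.sum()>10:
            a=np.polyfit(L[j,0],yy[j]-n,1); print(c,n,j.sum(),"off mm at x=0, slope deg",(a[1]*1e3).round(2),np.degrees(a[0]).round(2),(L[j,0].min().round(3),L[j,0].max().round(3)))
E
python3 look.py
```

```text
time_s: 1.4
tool_pos: [0.1326, 0.5595, 0.2387]
eef_rot: [[-0.995, -0.097, 0.0], [-0.097, 0.995, -0.0], [-0.0, -0.0, -1.0]]
wrist_force: [0.0, -0.3, -0.1]
width: 0.755
grip_force: 0.0
time_s: 3.6
tool_pos: [0.5538, -0.2604, 0.2386]
eef_rot: [[-0.996, -0.092, 0.0], [-0.092, 0.996, 0.0], [-0.0, 0.0, -1.0]]
wrist_force: [-0.6, -0.3, 0.5]
width: 0.005
grip_force: 0.0
top -0.115 41 off mm at x=0, slope deg 2.83 -0.08 (np.float64(-0.01), np.float64(0.052))
top 0 76 off mm at x=0, slope deg 2.3 -0.03 (np.float64(-0.167), np.float64(0.049))
top 0.115 83 off mm at x=0, slope deg 2.74 0.2 (np.float64(-0.166), np.float64(0.054))
side -0.115 121 off mm at x=0, slope deg 1.17 0.17 (np.float64(-0.168), np.float64(0.055))
side 0 103 off mm at x=0, slope deg 1.0 0.18 (np.float64(-0.169), np.float64(0.053))
side 0.115 91 off mm at x=0, slope deg 0.8 0.08 (np.float64(-0.171), np.float64(0.053))
die [-88.9  -0.2 -14.4] cost 0.2 ['top', 'side']
die [-74.2 140.8  17.8] cost 0.06 ['top']
die [-124.9  245.3  -59.8] cost 3.18 ['top']
die [ -67.5 -149.     0.6] cost 1.65 ['top', 'side']
tcp press [ -61.9 -229.2] [ 0.553  -0.2574  0.239 ] t 4.0 F [ 0.9  1.  -0.5]
[[-1.    -0.002  0.   ]
 [-0.002  1.     0.   ]
 [-0.     0.    -1.   ]]
```

```bash
python3 -c "
import numpy as np
P=np.load('press.npy'); P[:2]+=.0018*np.array([-np.sin(P[2]),np.cos(P[2])]); P[2]+=.0015; np.save('press.npy',P); print(P)"
python3 -m inch '[[[0.1,0,0.85],[0,0,0],-1],[[0,0,0.85],[0,0,0],-1],[[0,0,0.85],[0,0,0],-1],[[0,0,0.85],[0,0,0],-1],[[0,0,0.85],[0,0,0],-1],[[0,0,0.85],[0,0,0],-1],[[0,0,0],[0,0,0],-1]]'
python3 -m inch '[[[0,0.15,0],[0,0,0],-1],[[0,0.15,0],[0,0,0],-1],[[0,0.15,0],[0,0,0],-1],[[0,0.15,0],[0,0,0],-1],[[0,0.15,0],[0,0,0],-1],[[0,0.15,0],[0,0,0],-1],[[0,0.15,0],[0,0,0],-1],[[0,0.15,0],[0,0,0],-1]]'
python3 look.py p1
```

```text
[ 0.59344039 -0.02168417  0.0934431 ]
time_s: 4.7
tool_pos: [0.546, -0.2558, 0.0304]
eef_rot: [[-0.996, -0.093, -0.007], [-0.093, 0.996, 0.005], [0.007, 0.006, -1.0]]
wrist_force: [-1.3, 0.2, -0.6]
width: 0.0
grip_force: 0.0
time_s: 5.5
tool_pos: [0.546, -0.2131, 0.0365]
eef_rot: [[-0.996, -0.093, 0.003], [-0.093, 0.996, -0.004], [-0.002, -0.004, -1.0]]
wrist_force: [-1.1, -7.1, 5.8]
width: 0.004
grip_force: 4.3
die [-89.6  -1.8 -13.9] cost 0.16 ['top', 'side']
die [-75.1 135.2  19.3] cost 1.76 ['top', 'side']
die [ -84.8 -148.8  -27.1] cost 0.94 ['side']
tcp press [ -65.2 -185.3] [ 0.5459 -0.2123  0.0364] t 5.7 F [-1.3 -3.   8.3]
[[-1.     0.001  0.002]
 [ 0.001  1.    -0.003]
 [-0.002 -0.003 -1.   ]]
```

View pics/p1.png

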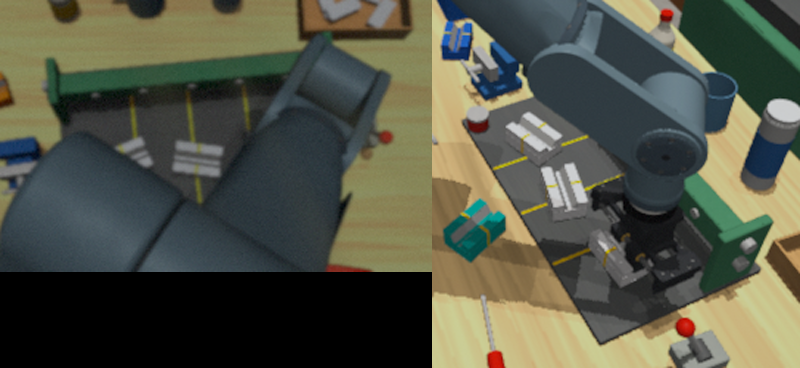

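The picture shows the fingers at the right die's right end, about (640,270) in the side half. The arm hides the die in the top half. I'll back off and lift to check.

```bash
python3 -m inch '[[[0,-0.3,0],[0,0,0],-1],[[0,-0.5,0],[0,0,0],-1],[[0,-0.3,-0.6],[0,0,0],-1],[[0.5,0,-1],[0,0,0],-1],[[0.9,0,-1],[0,0,0],-1],[[0.9,0,-1],[0,0,0],-1],[[0.9,0,-0.5],[0,0,0],-1],[[0.9,0,0],[0,0,0],-1],[[0.9,0,0],[0,0,0],-1],[[0,0,0],[0,0,0],-1]]'
python3 look.py p2
```

```text
time_s: 6.7
tool_pos: [0.3519, -0.2723, 0.1927]
eef_rot: [[-0.996, -0.09, -0.001], [-0.09, 0.996, 0.001], [0.001, 0.001, -1.0]]
wrist_force: [1.1, -0.1, -0.7]
width: 0.007
grip_force: 0.0
die [-87.5  -0.8 -13.6] cost 0.1 ['top']
die [ -67.  -154.9    4.3] cost 0.17 ['top', 'side']
die [-73.8 138.6  17.3] cost 0.07 ['top']
tcp press [-260.3 -228.1] [ 0.3555 -0.273   0.1932] t 6.9 F [-0.3  0.5 -0.3]
[[-1.     0.001  0.001]
 [ 0.001  1.    -0.   ]
 [-0.001 -0.    -1.   ]]
```

View pics/p2.png

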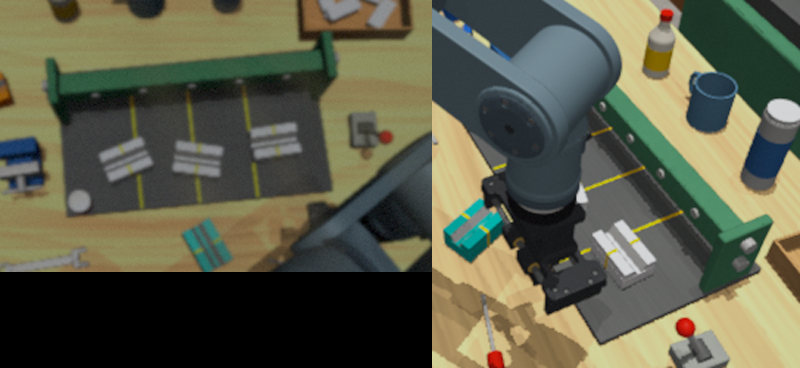

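The right die has hardly moved; it is still near (275,140) in the top half. The fingertip was high enough to ride into its groove, so I'll push lower, against the plain block.

```bash
python3 -m inch '[[[-0.95,0.02,0],[0,0,0],-1],[[-0.95,0.02,0],[0,0,0],-1],[[-0.95,0.02,0],[0,0,0],-1],[[-0.95,0.02,0],[0,0,0],-1],[[-0.95,0.02,0.3],[0,0,0],-1],[[-0.08,0,0.8],[0,0,0],-1],[[0,0,0.8],[0,0,0],-1],[[0,0,0.8],[0,0,0],-1],[[0,0,0.8],[0,0,0],-1],[[0,0,0.6],[0,0,0],-1],[[0,0,0.2],[0,0,0],-1]]'
python3 -m inch '[[[0,0.15,0],[0,0,0],-1],[[0,0.15,0],[0,0,0],-1],[[0,0.15,0],[0,0,0],-1],[[0,0.15,0],[0,0,0],-1],[[0,0.15,0],[0,0,0],-1],[[0,0.1,0],[0,0,0],-1]]'
python3 -m inch '[[[0,0.1,0],[0,0,0],-1],[[0,0.1,0],[0,0,0],-1],[[0,0.05,0],[0,0,0],-1]]'
python3 -m inch '[[[0,-0.3,0],[0,0,0],-1],[[0,-0.5,0],[0,0,0],-1],[[0,0,-0.6],[0,0,0],-1],[[0.5,0,-1],[0,0,0],-1],[[0.9,0,-1],[0,0,0],-1],[[0.9,0,-1],[0,0,0],-1],[[0.9,0,-0.5],[0,0,0],-1],[[0.9,0,0],[0,0,0],-1],[[0.9,0,0],[0,0,0],-1],[[0,0,0],[0,0,0],-1]]' | head -2
python3 look.py
```

```text
time_s: 8.0
tool_pos: [0.5457, -0.249, 0.0172]
eef_rot: [[-0.996, -0.094, -0.005], [-0.094, 0.996, 0.004], [0.004, 0.004, -1.0]]
wrist_force: [-1.1, 0.4, 0.2]
width: 0.006
grip_force: 0.0
time_s: 8.6
tool_pos: [0.5447, -0.2179, 0.0225]
eef_rot: [[-0.996, -0.093, 0.002], [-0.093, 0.996, -0.002], [-0.002, -0.002, -1.0]]
wrist_force: [-0.1, -4.6, 3.5]
width: 0.002
grip_force: 2.8
time_s: 8.9
tool_pos: [0.5439, -0.2084, 0.0225]
eef_rot: [[-0.996, -0.092, 0.003], [-0.092, 0.996, -0.002], [-0.002, -0.003, -1.0]]
wrist_force: [0.4, -5.2, 4.0]
width: 0.007
grip_force: 3.0
time_s: 9.9
tool_pos: [0.3485, -0.258, 0.1792]
die [-73.7 138.5  17.9] cost 0.06 ['top']
die [-80.4  -3.1 -28. ] cost 2.49 ['top', 'side']
die [  1.7 -40.7  14.6] cost 0.95 ['top']
die [ -64.7 -121.2   -0.2] cost 0.21 ['top', 'side']
tcp press [-262.2 -212.8] [ 0.3522 -0.258   0.1795] t 10.1 F [-0.2  0.1 -0.4]
[[-1.     0.001  0.   ]
 [ 0.001  1.     0.   ]
 [-0.     0.    -1.   ]]
```

```bash
python3 -m inch '[[[0,0,0],[0,0,0.95],0],[[0,0,0],[0,0,0.95],0],[[0,0,0],[0,0,0.95],0],[[0,0,0],[0,0,0.95],0],[[0,0,0],[0,0,0.95],0],[[0,0,0],[0,0,0.95],0],[[0,0,0],[0,0,0.95],0],[[0,0,0],[0,0,0.95],0],[[0,0,0],[0,0,0.95],0],[[0,0,0],[0,0,0.95],0],[[0,0,0],[0,0,0.95],0],[[0,0,0],[0,0,0.8],0]]' | head -2
python3 -m inch '[[[0.97,0.43,0],[0,0,0],0],[[0.97,0.43,0],[0,0,0],0],[[0.97,0.43,0],[0,0,0],0],[[0.97,0.43,0],[0,0,0],0],[[0.97,0.43,0],[0,0,0],0],[[0.97,0.43,0],[0,0,0],0],[[0.97,0.43,0],[0,0,0],0],[[0.97,0.43,0],[0,0,0],0],[[0.97,0.43,0],[0,0,0],0],[[0.97,0.43,0],[0,0,0],0],[[0.97,0.43,0],[0,0,0],0]]'
python3 - <<'E'
from look import *
C=cams(); P=np.load("press.npy"); dies(C,P)
s=robot.sense(); print((press2(s["tool_pos"],P)*1e3).round(1),s["tool_pos"],s["joint_pos"].round(1)); print((R.from_euler("z",-P[2]).as_matrix()@s["eef_rot"]).round(3))
E
```

```text
time_s: 11.3
tool_pos: [0.3527, -0.2573, 0.1792]
time_s: 12.4
tool_pos: [0.5014, 0.1881, 0.1789]
eef_rot: [[-0.094, 0.996, -0.0], [0.996, 0.094, 0.0], [0.0, -0.0, -1.0]]
wrist_force: [0.1, -0.3, -0.7]
width: 0.499
grip_force: 0.0
die [-76.  135.7  16.4] cost 0.24 ['top', 'side']
die [ -64.6 -121.7    2. ] cost 0.19 ['top', 'side']
die [-90.8  -0.8 -15.9] cost 0.14 ['side']
die [-124.7 -237.5   87.4] cost 0.92 ['side']
[-73. 216.] [0.50060315 0.1865861  0.17853603] [  7.7   8.8 101.2  -0.   70.1   2.2]
[[-0.003  1.    -0.002]
 [ 1.     0.003 -0.   ]
 [-0.    -0.002 -1.   ]]
```

```bash
python3 -m inch '[[[0,0,0.85],[0,0,0],0],[[0,0,0.85],[0,0,0],0],[[0,0,0.85],[0,0,0],0],[[0,0,0.8],[0,0,0],0],[[0,0,0.4],[0,0,0],0],[[0,0,0.2],[0,0,0],0],[[-0.15,0,0],[0,0,0],0],[[-0.15,0,0],[0,0,0],0],[[-0.15,0,0],[0,0,0],0]]'
python3 -m inch '[[[-0.12,0,0],[0,0,0],0],[[-0.12,0,0],[0,0,0],0],[[-0.12,0,0],[0,0,0],0],[[-0.12,0,0],[0,0,0],0],[[-0.1,0,0],[0,0,0],0],[[-0.08,0,0],[0,0,0],0],[[-0.08,0,0],[0,0,0],0],[[0,0,0],[0,0,0],0]]'
python3 -m inch '[[[0.3,0,0],[0,0,0],0],[[0.5,0,-0.2],[0,0,0],0],[[0.4,0,-0.8],[0,0,0],0],[[0,0,-1],[0,0,0],0],[[0,-0.5,-1],[0,0,0],0],[[0,-0.95,-0.5],[0,0,0],0],[[0,-0.95,0],[0,0,0],0],[[0,-0.95,0],[0,0,0],0],[[0,-0.95,0],[0,0,0],0],[[0,0,0],[0,0,0],0]]' | head -2
python3 look.py p3
```

```text
time_s: 13.5
tool_pos: [0.503, 0.1666, 0.0222]
eef_rot: [[-0.092, 0.996, 0.001], [0.996, 0.092, 0.0], [0.0, 0.001, -1.0]]
wrist_force: [-0.2, 0.2, 0.4]
width: 0.501
grip_force: 0.0
time_s: 14.3
tool_pos: [0.5048, 0.138, 0.0217]
eef_rot: [[-0.092, 0.996, -0.0], [0.996, 0.092, 0.001], [0.001, -0.0, -1.0]]
wrist_force: [-2.8, 3.7, 2.8]
width: 0.498
grip_force: 2.1
time_s: 15.3
tool_pos: [0.3251, 0.1697, 0.1604]
die [ -66.  -121.3   -1.4] cost 0.29 ['top', 'side']
die [-70.2 120.4  26.6] cost 0.18 ['top', 'side']
die [-89.1  -1.  -14.2] cost 0.24 ['top', 'side']
tcp press [-243.7  215.2] [0.3307 0.1698 0.162 ] t 15.5 F [-0.2  0.2  0.2]
[[ 0.001  1.     0.002]
 [ 1.    -0.001 -0.   ]
 [-0.     0.002 -1.   ]]
```

View pics/p3.png

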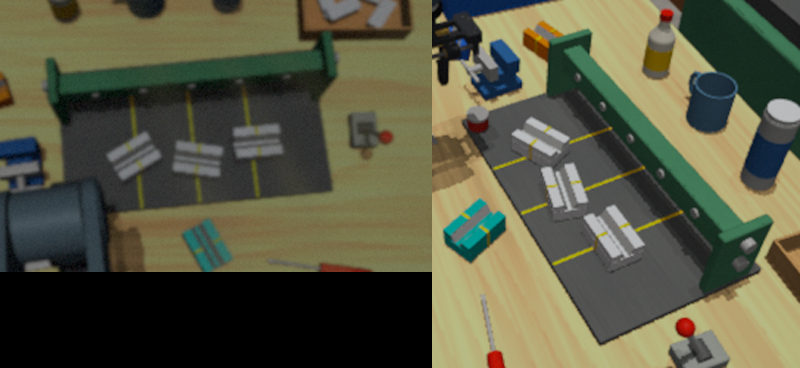

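The left die turned the wrong way: it sits at about (133,155) in the top half, turned 27°. The others are unchanged. Next I'll slant the tool and push with two half-open fingers flat on the front faces, which squares the dies. The left die goes first.

```bash
python3 -m inch '[[[0,0,0],[0,0,-0.95],0],[[0,0,0],[0,0,-0.95],0],[[0,0,0],[0,0,-0.95],0],[[0,0,0],[0,0,-0.95],0],[[0,0,0],[0,0,-0.95],0],[[0,0,0],[0,0,-0.95],0],[[0,0,0],[0,0,-0.95],0],[[0,0,0],[0,0,-0.95],0],[[0,0,0],[0,0,-0.95],0],[[0,0,0],[0,0,-0.95],0],[[0,0,0],[0,0,-0.95],0],[[0,0,0],[0,0,-0.8],0]]' | head -2
python3 -m inch '[[[0,0,0],[0,-0.95,0],0],[[0,0,0],[0,-0.95,0],0],[[0,0,0],[0,-0.95,0],0],[[0,0,0],[0,-0.9,0],0],[[-0.08,-0.48,0.85],[0,0,0],0],[[-0.08,-0.48,0.85],[0,0,0],0],[[-0.08,-0.48,0.85],[0,0,0],0],[[-0.08,-0.48,0.85],[0,0,0],0],[[-0.08,-0.46,0.6],[0,0,0],0],[[0,0,0.2],[0,0,0],0],[[0,0,0],[0,0,0],0]]'
python3 - <<'E'
from h import *
P=np.load("press.npy"); s=robot.sense(); print((press2(s["tool_pos"],P)*1e3).round(1),s["tool_pos"],s["joint_pos"].round(1)); print((R.from_euler("z",-P[2]).as_matrix()@s["eef_rot"]).round(3))
E
```

```text
time_s: 16.7
tool_pos: [0.3307, 0.1696, 0.1614]
time_s: 17.8
tool_pos: [0.4306, 0.0905, 0.0307]
eef_rot: [[-0.864, -0.093, 0.495], [-0.079, 0.996, 0.05], [-0.498, 0.004, -0.867]]
wrist_force: [-1.3, 0.1, 0.0]
width: 0.497
grip_force: 0.0
[-151.7  126.9] [0.43060041 0.09050038 0.03065795] [  -9.1   -0.2  140.6   35.1   12.9 -137. ]
[[-0.867  0.     0.498]
 [ 0.002  1.     0.004]
 [-0.498  0.004 -0.867]]
```

```bash
python3 -m inch '[[[-0.17,-0.1,0.2],[0,0,0],0],[[-0.17,-0.1,0.2],[0,0,0],0],[[-0.13,0,0.075],[0,0,0],0],[[-0.13,0,0.075],[0,0,0],0],[[-0.13,0,0.075],[0,0,0],0],[[-0.13,0,0.075],[0,0,0],0],[[-0.13,0,0.075],[0,0,0],0],[[-0.13,0,0.075],[0,0,0],0],[[-0.13,0,0.075],[0,0,0],0],[[-0.13,0,0.075],[0,0,0],0]]'
python3 -m inch '[[[-0.13,0,0.075],[0,0,0],0],[[-0.13,0,0.075],[0,0,0],0],[[-0.13,0,0.075],[0,0,0],0],[[-0.13,0,0.075],[0,0,0],0],[[0,0,0],[0,0,0],0]]'
python3 - <<'E'
from look import *
C=cams(); P=np.load("press.npy"); dies(C,P); s=robot.sense(); print((press2(s["tool_pos"],P)*1e3).round(1),s["tool_pos"],s["joint_pos"].round(1)); print((R.from_euler("z",-P[2]).as_matrix()@s["eef_rot"]).round(3))
E
```

```text
time_s: 18.8
tool_pos: [0.4985, 0.0901, 0.025]
eef_rot: [[-0.862, -0.096, 0.498], [-0.081, 0.995, 0.051], [-0.501, 0.004, -0.866]]
wrist_force: [-3.1, 0.8, 1.5]
width: 0.496
grip_force: 1.4
time_s: 19.3
tool_pos: [0.5234, 0.0919, 0.0255]
eef_rot: [[-0.861, -0.095, 0.499], [-0.081, 0.995, 0.05], [-0.502, 0.003, -0.865]]
wrist_force: [-1.3, -0.7, -0.7]
width: 0.497
grip_force: 0.2
die [-90.2  -5.1 -14.7] cost 0.58 ['top', 'side']
die [ -64.3 -121.3   -0.5] cost 0.21 ['top', 'side']
die [-18.2 105.2  -1.5] cost 0.72 ['top', 'side']
[-59.9 119.8] [0.52265768 0.09203777 0.02554275] [  -6.6   11.6  128.1   30.    12.4 -129.7]
[[-0.865 -0.002  0.502]
 [-0.     1.     0.004]
 [-0.502  0.003 -0.865]]
```

```bash
python3 -m inch '[[[0.3,0,-0.2],[0,0,0],0],[[0.6,0,-0.6],[0,0,0],0],[[0.6,0,-0.55],[0,0,0],0],[[0.33,0,-0.28],[0,0,0],0],[[0,-0.6,0],[0,0,0],0],[[0,-0.6,0],[0,0,0],0],[[0,-0.6,0],[0,0,0],0],[[0,-0.6,0],[0,0,0],0],[[0,-0.6,0],[0,0,0],0],[[0,0,0],[0,0,0],0]]'
python3 - <<'E'
from look import *
C=cams(); P=np.load("press.npy"); dies(C,P); s=robot.sense(); print((press2(s["tool_pos"],P)*1e3).round(1),s["tool_pos"],s["joint_pos"].round(1)); print((R.from_euler("z",-P[2]).as_matrix()@s["eef_rot"]).round(3))
E
```

```text
time_s: 20.5
tool_pos: [0.4394, -0.0399, 0.0456]
eef_rot: [[-0.861, -0.091, 0.501], [-0.078, 0.996, 0.046], [-0.503, 0.001, -0.864]]
wrist_force: [0.1, 0.5, -0.0]
width: 0.499
grip_force: 0.0
die [-19.7 104.4   0.6] cost 0.19 ['top', 'side']
die [-6.560e+01 -1.216e+02 -1.000e-01] cost 0.15 ['top', 'side']
die [-88.   -1.8 -13.9] cost 0.19 ['top', 'side']
[-156.6    0.8] [ 0.43746551 -0.03547399  0.04422045] [ -34.6   -3.   140.5   46.8   26.4 -169.7]
[[-0.866 -0.003  0.5  ]
 [-0.     1.     0.005]
 [-0.5    0.004 -0.866]]
```

```bash
python3 -m inch '[[[-0.5,0,-0.86],[0,0,0],0],[[0,0,0],[0,0,0.95],0],[[0,0,0],[0,0,0.95],0],[[0,0,0],[0,0,0.95],0],[[0,0,0],[0,0,0.95],0],[[0,0,0],[0,0,0.95],0],[[0,0,0],[0,0,0.95],0],[[0,0,0],[0,0,0.95],0],[[0,0,0],[0,0,0.95],0],[[0,0,0],[0,0,0.95],0],[[0,0,0],[0,0,0.95],0],[[0,0,0],[0,0,0.95],0]]' | head -3
python3 -m inch '[[[0,0,0],[0,0,0.95],0],[[0,0,0],[0,0,0.95],0],[[0,0,0],[0,0,0.95],0],[[0,0,0],[0,0,0.95],0],[[0,0,0],[0,0,0.95],0],[[0,0,0],[0,0,0.95],0],[[0,0,0],[0,0,0.95],0],[[0,0,0],[0,0,0.95],0],[[0,0,0],[0,0,0.95],0],[[0,0,0],[0,0,0.95],0],[[0,0,0],[0,0,0.95],0],[[0,0,0],[0,0,0.65],0]]' | head -3
python3 - <<'E'
from h import *
P=np.load("press.npy"); s=robot.sense(); print((press2(s["tool_pos"],P)*1e3).round(1),s["tool_pos"],s["joint_pos"].round(1)); print((R.from_euler("z",-P[2]).as_matrix()@s["eef_rot"]).round(3))
E
```

```text
time_s: 21.9
tool_pos: [0.4376, -0.035, 0.0839]
eef_rot: [[-0.189, 0.847, 0.498], [0.981, 0.188, 0.052], [-0.049, 0.498, -0.866]]
time_s: 23.1
tool_pos: [0.4376, -0.035, 0.0839]
eef_rot: [[0.842, 0.207, 0.498], [0.209, -0.977, 0.052], [0.497, 0.06, -0.866]]
[-156.4    1.3] [ 0.43762141 -0.03499031  0.08394098] [-34.5 -11.1 140.   36.8  32.9  14.5]
[[ 0.858  0.115  0.5  ]
 [ 0.129 -0.992  0.006]
 [ 0.497  0.06  -0.866]]
```

```bash
python3 -m inch '[[[0,0,0],[0,0,0.93],0],[[-0.37,0.05,0.65],[0,0,0],0],[[-0.37,0,0.65],[0,0,0],0],[[0.26,0,0.15],[0,0,0],0],[[0.13,0,0.075],[0,0,0],0],[[0.13,0,0.075],[0,0,0],0],[[0.13,0,0.075],[0,0,0],0],[[0.13,0,0.075],[0,0,0],0],[[0.13,0,0.075],[0,0,0],0],[[0.13,0,0.075],[0,0,0],0],[[0.13,0,0.075],[0,0,0],0]]'
python3 -m inch '[[[0.13,0,0.075],[0,0,0],0],[[0.13,0,0.075],[0,0,0],0],[[0.13,0,0.075],[0,0,0],0],[[0.13,0,0.075],[0,0,0],0],[[0.13,0,0.075],[0,0,0],0],[[0.13,0,0.075],[0,0,0],0],[[0.13,0,0.075],[0,0,0],0],[[0,0,0],[0,0,0],0]]'
python3 -m inch '[[[-0.3,0,-0.2],[0,0,0],0],[[-0.6,0,-0.6],[0,0,0],0],[[-0.6,0,-0.55],[0,0,0],0],[[-0.3,0,-0.28],[0,0,0],0],[[0,0.6,0],[0,0,0],0],[[0,0.6,0],[0,0,0],0],[[0,0.6,0],[0,0,0],0],[[0,0.6,0],[0,0,0],0],[[0,0.6,0],[0,0,0],0],[[0,0,0],[0,0,0],0]]'|head -2
python3 - <<'E'
from look import *
C=cams(); P=np.load("press.npy"); dies(C,P); s=robot.sense(); print((press2(s["tool_pos"],P)*1e3).round(1),s["tool_pos"],s["joint_pos"].round(1)); print((R.from_euler("z",-P[2]).as_matrix()@s["eef_rot"]).round(3))
E
```

```text
time_s: 24.2
tool_pos: [0.4927, -0.0328, 0.0246]
eef_rot: [[0.862, 0.098, 0.498], [0.084, -0.995, 0.051], [0.501, -0.002, -0.866]]
wrist_force: [-5.1, -0.8, 2.7]
width: 0.503
grip_force: 2.9
time_s: 25.0
tool_pos: [0.535, -0.0288, 0.0248]
eef_rot: [[0.861, 0.099, 0.499], [0.084, -0.995, 0.051], [0.501, -0.002, -0.865]]
wrist_force: [-1.1, -0.0, 0.2]
width: 0.502
grip_force: 0.3
time_s: 26.0
tool_pos: [0.4528, -0.1617, 0.0459]
die [-19.1   3.9   1.1] cost 0.21 ['top', 'side']
die [ -64.6 -121.2   -0.2] cost 0.19 ['top', 'side']
die [-20.6 104.6   0.6] cost 0.27 ['top', 'side']
[-154.3 -120.9] [ 0.45106412 -0.15644792  0.0443485 ] [-50.4   4.7 132.6  47.4  34.5  -3.9]
[[ 0.866  0.005  0.5  ]
 [ 0.003 -1.     0.006]
 [ 0.5   -0.003 -0.866]]
```

All three dies are now square, at about x −20, −19 and −65 mm in the press frame. I'll push them back flat at a slight diagonal so that friction carries them sideways onto their lines, starting with the right die.

```bash
python3 -m inch '[[[0.23,0,0.72],[0,0,0],0],[[0.4,0,0.25],[0,0,0],0],[[0.13,0,0.075],[0,0,0],0],[[0.17,-0.012,0.1],[0,0,0],0],[[0.17,-0.012,0.1],[0,0,0],0],[[0.17,-0.012,0.1],[0,0,0],0],[[0.17,-0.012,0.1],[0,0,0],0],[[0.17,-0.012,0.1],[0,0,0],0],[[0.17,-0.012,0.1],[0,0,0],0]]'
python3 -m inch '[[[0.17,-0.012,0.1],[0,0,0],0],[[0.17,-0.012,0.1],[0,0,0],0],[[0.17,-0.012,0.1],[0,0,0],0],[[0.17,-0.012,0.1],[0,0,0],0],[[0.17,-0.012,0.1],[0,0,0],0],[[0,0,0],[0,0,0],0]]'
cat > st.py <<'E'
from look import *
import sys
P=np.load("press.npy")
if len(sys.argv)>1: C=cams(); dies(C,P)
s=robot.sense(); print((press2(s["tool_pos"],P)*1e3).round(1),s["tool_pos"][2].round(4),"F",s["wrist_force"].round(1),s["joint_pos"].round(1),s["time_s"]); print((R.from_euler("z",-P[2]).as_matrix()@s["eef_rot"]).round(3).tolist())
E
python3 st.py 1
```

```text
time_s: 27.1
tool_pos: [0.5458, -0.1455, 0.0233]
eef_rot: [[0.862, 0.098, 0.498], [0.084, -0.995, 0.051], [0.501, -0.002, -0.866]]
wrist_force: [-3.7, -0.3, -0.5]
width: 0.502
grip_force: 1.6
time_s: 27.7
tool_pos: [0.5856, -0.1393, 0.0235]
eef_rot: [[0.861, 0.099, 0.499], [0.084, -0.995, 0.051], [0.502, -0.002, -0.865]]
wrist_force: [-0.0, -0.4, 0.1]
width: 0.498
grip_force: 0.0
die [-17.5   5.8  -1.2] cost 0.12 ['top']
die [-18.  104.4   0.7] cost 0.06 ['top']
die [  24.5 -115.6   -6.1] cost 1.04 ['top', 'side']
[ -19.9 -116.3] 0.0232 F [ 0.7  0.  -0.3] [-34.8  20.  116.6  45.7  27.1  11.3] 27.9
[[0.866, 0.005, 0.501], [0.003, -1.0, 0.004], [0.501, -0.002, -0.866]]
```

```bash
python3 -m inch '[[[0.13,-0.008,0.075],[0,0,0],0],[[0.13,-0.008,0.075],[0,0,0],0],[[0.13,-0.008,0.075],[0,0,0],0],[[0.13,-0.008,0.075],[0,0,0],0],[[0.13,-0.008,0.075],[0,0,0],0],[[0.08,0,0.045],[0,0,0],0]]' | grep -E "force|time"
python3 -m inch '[[[0.03,0,0.02],[0,0,0],0],[[0.03,0,0.02],[0,0,0],0],[[0,0,0],[0,0,0],0]]' | grep -E "force|time"; python3 st.py
```

```text
time_s: 28.5
wrist_force: [-1.6, -0.3, 0.3]
grip_force: 1.5
time_s: 28.8
wrist_force: [-12.4, -1.8, 7.0]
grip_force: 5.9
[  15.6 -114.2] 0.0226 F [-12.4  -1.8   7. ] [-31.8  23.  112.1  42.6  26.9  17.1] 28.8
[[0.866, 0.005, 0.499], [0.003, -1.0, 0.005], [0.499, -0.003, -0.866]]
```

```bash
python3 -m inch '[[[-0.3,0,-0.17],[0,0,0],0],[[-0.6,0,-0.35],[0,0,0],0],[[-0.7,0,-0.4],[0,0,0],0],[[-0.7,0,-0.4],[0,0,0],0],[[0,-0.6,0],[0,0,0],0],[[0,-0.6,0],[0,0,0],0],[[0,-0.6,0],[0,0,0],0],[[0,-0.6,0],[0,0,0],0],[[0,-0.6,0],[0,0,0],0],[[0,0,0],[0,0,0],0]]'|head -2
python3 look.py p4; python3 st.py
```

```text
time_s: 29.8
tool_pos: [0.5027, -0.0227, 0.0229]
die [  42.3 -114.8  -22.3] cost 1.58 ['top', 'side']
die [-19.8 105.1   1.5] cost 0.28 ['top', 'side']
die [-18.5   3.7   0.9] cost 0.18 ['top', 'side']
tcp press [-89.3   3.8] [ 0.5042 -0.0262  0.0234] t 30.0 F [ 0.9  0.4 -0.4]
[[ 0.865  0.004  0.502]
 [ 0.003 -1.     0.003]
 [ 0.502 -0.001 -0.865]]
[-89.3   3.8] 0.0234 F [ 0.9  0.4 -0.4] [-26.4   9.5 131.4  50.9  20.1  12.6] 30.0
[[0.865, 0.004, 0.502], [0.003, -1.0, 0.003], [0.502, -0.001, -0.865]]
```

View pics/p4.png

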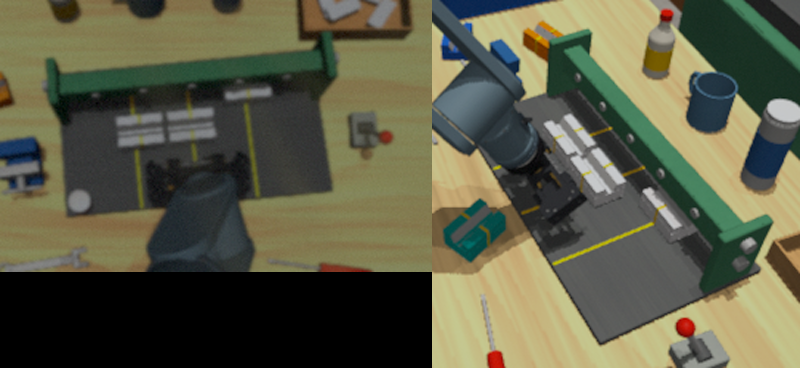

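The right die sits under the ram on its line (top half, about (248,93)). The middle and left dies wait side by side. Now the middle one.

```bash
python3 -m inch '[[[0.43,0,0.25],[0,0,0],0],[[0.17,0,0.1],[0,0,0],0],[[0.17,0.0,0.1],[0,0,0],0],[[0.17,0.012,0.1],[0,0,0],0],[[0.17,0.012,0.1],[0,0,0],0],[[0.17,0.012,0.1],[0,0,0],0],[[0.17,0.012,0.1],[0,0,0],0],[[0.17,0.012,0.1],[0,0,0],0],[[0.17,0.012,0.1],[0,0,0],0],[[0.17,0.012,0.1],[0,0,0],0],[[0.17,0.012,0.1],[0,0,0],0]]' | grep -E "force|time"
python3 -m inch '[[[0.08,0,0.045],[0,0,0],0],[[0.03,0,0.02],[0,0,0],0],[[0.03,0,0.02],[0,0,0],0],[[0,0,0],[0,0,0],0]]' | grep -E "force|time"; python3 st.py
```

```text
time_s: 31.1
wrist_force: [-6.7, -1.0, 4.8]
grip_force: 3.4
time_s: 31.5
wrist_force: [-4.1, -1.2, 2.7]
grip_force: 2.2
[14.7  1.6] 0.0217 F [-4.1 -1.2  2.7] [-19.4  19.9 116.9  39.1  19.8  30.6] 31.5
[[0.866, 0.005, 0.5], [0.003, -1.0, 0.004], [0.5, -0.003, -0.866]]
```

```bash
python3 -m inch '[[[0.03,0.02,0.02],[0,0,0],0],[[0.03,0.01,0.02],[0,0,0],0],[[0,0,0],[0,0,0],0]]' | grep -E "force|time"; python3 st.py
python3 -m inch '[[[-0.3,0,-0.17],[0,0,0],0],[[-0.6,0,-0.35],[0,0,0],0],[[-0.7,0,-0.4],[0,0,0],0],[[-0.7,0,-0.4],[0,0,0],0],[[0,-0.6,0],[0,0,0],0],[[0,-0.6,0],[0,0,0],0],[[0,-0.6,0],[0,0,0],0],[[0,-0.6,0],[0,0,0],0],[[0,-0.2,0],[0,0,0],0],[[0,0,0],[0,0,0],0]]'|head -2
cat > line.py <<'E'
from look import *
# yellow marks of seated dies vs the bed lines, per camera
C=cams(); P=np.load("press.npy")
for c in C:
    y=yellow(C[c]); ys,xs=np.nonzero(y)
    A=np.array([press2(w,P) for w in back(C[c],np.c_[xs,ys],.012)]); B=np.array([press2(w,P) for w in back(C[c],np.c_[xs,ys],.052)])
    for n in(.115,0,-.115):
        bed=(np.abs(A[:,1]-n)<.006)&(A[:,0]>-.16)&(A[:,0]<-.06 if c=="top" else A[:,0]<-.02)
        # front ridge top of a seated die: x in 25..40mm at z=.052
        top=(np.abs(B[:,1]-n)<.02)&(B[:,0]>.022)&(B[:,0]<.05)
        print(c,n,"bed off",(np.median(A[bed,1]-n)*1e3).round(2) if bed.any() else None,bed.sum(),"ridge off",(np.mean(B[top,1]-n)*1e3).round(2) if top.any() else None,top.sum())
E
python3 line.py; python3 st.py 1
```

```text
time_s: 31.8
wrist_force: [-17.1, -1.7, 13.2]
grip_force: 8.9
[15.6  1.4] 0.0207 F [-17.1  -1.7  13.2] [-19.4  20.2 116.7  38.8  20.   30.9] 31.8
[[0.868, 0.006, 0.497], [0.003, -1.0, 0.007], [0.497, -0.004, -0.868]]
time_s: 32.8
tool_pos: [0.4955, 0.0746, 0.0218]
top 0.115 bed off 1.37 14 ridge off -0.22 7
top 0 bed off 1.39 72 ridge off None 0
top -0.115 bed off 0.99 76 ridge off None 0
side 0.115 bed off -0.91 24 ridge off None 0
side 0 bed off -0.77 130 ridge off -0.16 6
side -0.115 bed off -0.7 146 ridge off -1.63 8
die [-20.3 103.6   0.7] cost 0.15 ['top', 'side']
die [  41.9 -115.7  -20.9] cost 1.61 ['top', 'side']
die [-132.7  248.5  -61.5] cost 2.86 ['top']
die [ 44.5  -3.4 -11.4] cost 0.44 ['side']
[-88.2 103.2] 0.0218 F [ 0.2  0.7 -0.4] [-10.4   9.1 132.1  39.9  12.6  37. ] 33.1
[[0.866, 0.003, 0.501], [0.002, -1.0, 0.003], [0.501, -0.002, -0.866]]
```

```bash
python3 -m inch '[[[0.43,0,0.25],[0,0,0],0],[[0.17,0,0.1],[0,0,0],0],[[0.17,-0.02,0.1],[0,0,0],0],[[0.17,-0.035,0.1],[0,0,0],0],[[0.17,-0.035,0.1],[0,0,0],0],[[0.17,-0.035,0.1],[0,0,0],0],[[0.17,-0.035,0.1],[0,0,0],0],[[0.17,-0.035,0.1],[0,0,0],0],[[0,0,0],[0,0,0],0]]' | grep -E "force|time"
python3 st.py 1
```

```text
time_s: 34.0
wrist_force: [-1.1, 0.6, -0.3]
grip_force: 0.1
die [ 45.   -1.2 -14.8] cost 1.48 ['top', 'side']
die [  43.4 -115.7  -23.2] cost 1.49 ['top', 'side']
die [ 30.  111.   -9.5] cost 0.89 ['top', 'side']
[-13.6 111.9] 0.0212 F [ 0.1 -0.1  0.5] [ -6.3  16.8 121.7  26.9  13.4  53.4] 34.2
[[0.866, 0.004, 0.501], [0.003, -1.0, 0.004], [0.501, -0.002, -0.866]]
```

```bash
python3 -m inch '[[[0.17,-0.025,0.1],[0,0,0],0],[[0.17,-0.025,0.1],[0,0,0],0],[[0.17,-0.025,0.1],[0,0,0],0],[[0.08,0,0.045],[0,0,0],0],[[0.03,0,0.02],[0,0,0],0],[[0.03,0,0.02],[0,0,0],0],[[0,0,0],[0,0,0],0]]' | grep -E "force|time"
python3 st.py
```

```text
time_s: 34.9
wrist_force: [-10.1, -2.0, 8.2]
grip_force: 5.5
[ 15.3 115.6] 0.0203 F [-10.1  -2.    8.2] [ -5.1  19.7 117.5  22.5  14.4  58.9] 34.9
[[0.867, 0.005, 0.498], [0.003, -1.0, 0.005], [0.498, -0.003, -0.867]]
```

```bash
python3 -m inch '[[[-0.3,0,-0.17],[0,0,0],0],[[-0.6,0,-0.35],[0,0,0],0],[[-0.7,0,-0.4],[0,0,0],0],[[-0.7,0,-0.4],[0,0,0],0],[[-0.35,0,-0.2],[0,0,0],0],[[0.4,0,-0.7],[0,0,0],0],[[0.4,0,-0.7],[0,0,0],0],[[0,0,0],[0,0,0],0]]'|head -2
python3 line.py; python3 st.py 1
python3 - <<'E'
from h import *
C=cams()
a=C["top"]["pixels"][105:215,235:435,::-1]; b=C["side"]["pixels"][110:280,330:500,::-1]
a=cv2.resize(a,(400,220),interpolation=2); b=cv2.resize(b,(595,595),interpolation=2)
cv2.imwrite("pics/p5.png",cv2.resize(C["side"]["pixels"][110:270,320:500,::-1],(675,600),interpolation=2)); cv2.imwrite("pics/p5t.png",cv2.resize(C["top"]["pixels"][105:215,235:435,::-1],(800,440),interpolation=2))
E
```

```text
time_s: 35.7
tool_pos: [0.4814, 0.0821, 0.0881]
top 0.115 bed off 1.22 13 ridge off None 0
top 0 bed off 1.18 69 ridge off None 0
top -0.115 bed off 1.23 78 ridge off None 0
side 0.115 bed off -0.99 113 ridge off -1.29 7
side 0 bed off -0.78 125 ridge off -0.47 7
side -0.115 bed off -0.7 146 ridge off -1.63 8
die [  41.3 -116.   -22.6] cost 1.32 ['top', 'side']
die [ 43.5 111.  -12.1] cost 1.97 ['top', 'side']
die [ 43.   -2.7 -13.8] cost 0.41 ['side']
[-106.4  115.2] 0.0814 F [-0.3  0.4 -1.4] [ -9.3  -3.7 134.2  20.9  21.7  57.5] 36.0
[[0.867, 0.005, 0.499], [0.003, -1.0, 0.006], [0.499, -0.004, -0.867]]
```

View pics/p5.png

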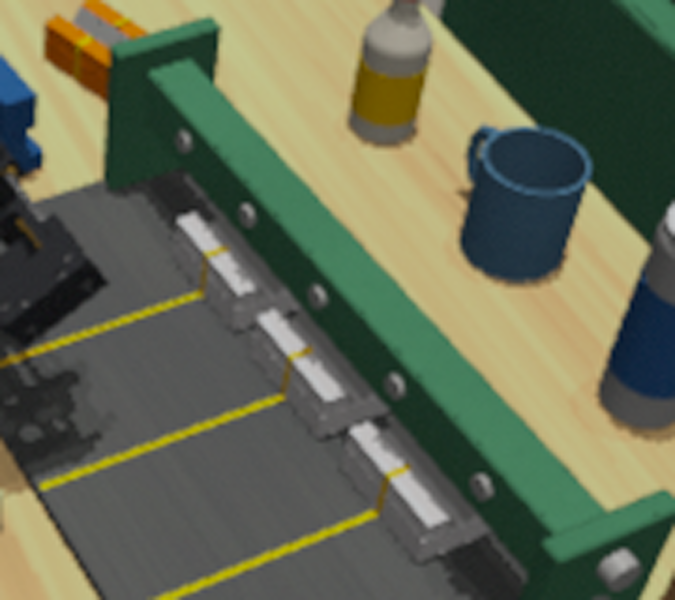

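View pics/p5t.png

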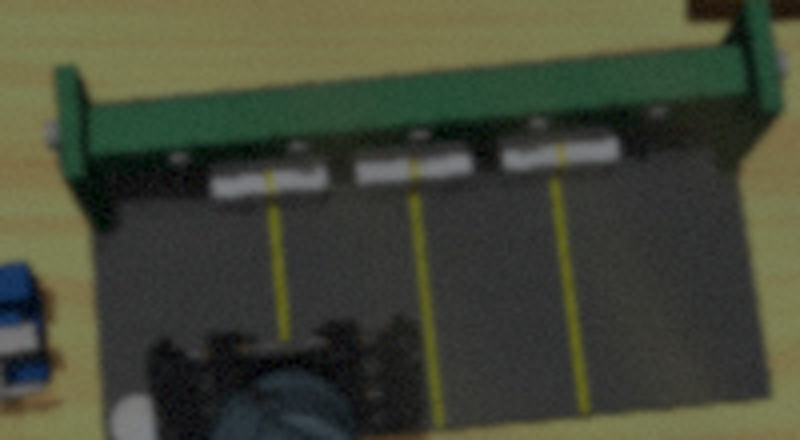

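The side picture shows all three dies against the rail, with each die's yellow stripe continuing its bed line at (205,290), (287,395) and (378,512). The top picture agrees at (270,180), (413,168) and (558,155). The row is set. Next is the lever.

```bash
python3 -m inch '[[[0,0,0],[0,-0.95,0],-1],[[0,0,0],[0,-0.95,0],-1],[[0,0,0],[0,-0.95,0],-1],[[0,0,0],[0,-0.9,0],-1]]' | head -2
python3 -m inch '[[[-0.09,0.94,-0.6],[0,0,0],-1],[[-0.09,0.94,-0.6],[0,0,0],-1],[[-0.09,0.94,-0.6],[0,0,0],-1],[[-0.09,0.94,-0.6],[0,0,0],-1],[[-0.09,0.94,-0.6],[0,0,0],-1],[[-0.09,0.94,0],[0,0,0],-1],[[-0.09,0.94,0],[0,0,0],-1],[[-0.09,0.94,0],[0,0,0],-1],[[-0.09,0.94,0],[0,0,0],-1],[[-0.09,0.94,0],[0,0,0],-1],[[-0.09,0.94,0],[0,0,0],-1],[[-0.09,0.94,0],[0,0,0],-1]]'|grep -E "time|pos|force"
python3 st.py
```

```text
time_s: 36.5
tool_pos: [0.478, 0.0828, 0.0829]
time_s: 37.7
tool_pos: [0.4789, -0.3721, 0.1999]
wrist_force: [1.2, 0.5, 0.0]
grip_force: 0.0
[-146.8 -338.2] 0.1999 F [1.2 0.5 0. ] [-49.1  16.4  89.3   0.2  74.4  35.1] 37.7
[[1.0, 0.006, 0.001], [0.006, -1.0, 0.005], [0.001, -0.005, -1.0]]
```

```bash
python3 -m inch '[[[0,0,0.8],[0,0,0],-1],[[0,0,0.8],[0,0,0],-1],[[0,0,0.75],[0,0,0],-1],[[0.25,0,0],[0,0,0],-1],[[0.25,0,0],[0,0,0],-1],[[0.2,0,0],[0,0,0],-1],[[0.2,0,0],[0,0,0],-1],[[0.2,0,0],[0,0,0],-1],[[0.2,0,0],[0,0,0],-1]]'|grep -E "time|pos|force"
python3 -m inch '[[[0.2,0,0],[0,0,0],-1],[[0.2,0,0],[0,0,0],-1],[[0.2,0,0],[0,0,0],-1],[[0.2,0,0],[0,0,0],-1],[[0.2,0,0],[0,0,0],-1],[[0.2,0,0],[0,0,0],-1],[[0.2,0,0],[0,0,0],-1]]'|grep -E "time|pos|force"
python3 st.py 
python3 - <<'E'
from h import *
C=cams(); cv2.imwrite("pics/p6.png",cv2.resize(C["side"]["pixels"][200:400,380:600,::-1],(660,600),interpolation=2))
E
```

```text
time_s: 38.6
tool_pos: [0.5323, -0.3656, 0.1086]
wrist_force: [-0.4, -0.6, -0.1]
grip_force: 0.5
time_s: 39.3
tool_pos: [0.5873, -0.3595, 0.1073]
wrist_force: [-1.4, -0.6, 0.1]
grip_force: 0.4
[ -37.7 -335.8] 0.1073 F [-1.4 -0.6  0.1] [-41.4  31.8  79.6   0.2  68.7  42.9] 39.3
[[1.0, 0.005, 0.001], [0.005, -1.0, 0.004], [0.001, -0.004, -1.0]]
```

View pics/p6.png

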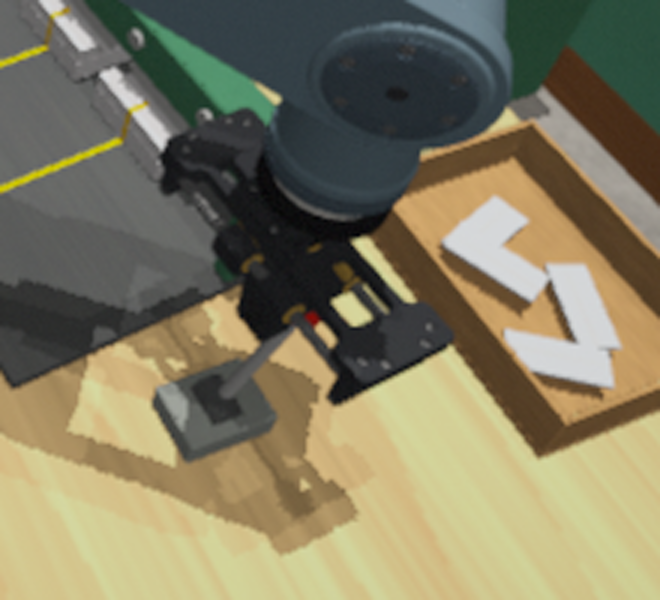

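The lever, its red tip at (312,318), is moving ahead of the fingers. I'll continue to the stop.

```bash
python3 -m inch '[[[0.15,0,0],[0,0,0],-1],[[0.15,0,0],[0,0,0],-1],[[0.15,0,0],[0,0,0],-1],[[0.15,0,0],[0,0,0],-1]]'|grep -E "time|pos|wrist"
python3 -m inch '[[[0.06,0,0],[0,0,0],-1],[[0.06,0,0],[0,0,0],-1]]'|grep -E "time|pos|wrist"
python3 -m inch '[[[0.05,0,0],[0,0,0],-1],[[0.05,0,0],[0,0,0],-1]]'|grep -E "time|pos|wrist"; python3 st.py
```

```text
time_s: 39.8
tool_pos: [0.6021, -0.3583, 0.107]
wrist_force: [-52.3, 0.4, 23.6]
time_s: 40.0
tool_pos: [0.6024, -0.3584, 0.107]
wrist_force: [-60.7, 2.5, 28.3]
time_s: 40.2
tool_pos: [0.6028, -0.3584, 0.1069]
wrist_force: [-73.9, 2.9, 35.1]
[ -22.1 -336.1] 0.1069 F [-73.9   2.9  35.1] [-40.   34.5  75.5  -0.9  71.9  44.9] 40.2
[[0.999, 0.002, -0.034], [0.002, -1.0, 0.013], [-0.034, -0.013, -0.999]]
```

```bash
python3 -m inch '[[[-0.4,0,0],[0,0,0],-1],[[-0.6,0,0],[0,0,0],-1],[[-0.9,0,-0.3],[0,0,0],-1],[[-0.9,0,-0.7],[0,0,0],-1],[[-0.9,0,-0.8],[0,0,0],-1],[[-0.9,0,-0.5],[0,0,0],-1],[[-0.9,0,0],[0,0,0],-1],[[0,0,0],[0,0,0],-1]]'|grep -E "time|pos|wrist"
python3 line.py; python3 - <<'E'
from h import *
C=cams(); P=np.load("press.npy")
def tip(v):
    X=P[:2]; return None
T={}
for c in C:
    h=cv2.cvtColor(C[c]["pixels"],cv2.COLOR_RGB2HSV); m=(((h[...,0]<8)|(h[...,0]>172))&(h[...,1]>150)).astype(np.uint8)
    n,l,s,ce=cv2.connectedComponentsWithStats(m)
    pr=proj(C[c],[.63,-.36,.12])[0]; print(c,pr.round(),[(ce[i].round(1).tolist(),int(s[i,4])) for i in range(1,n) if s[i,4]>8 and np.hypot(*(ce[i]-pr))<60])
    k=[i for i in range(1,n) if s[i,4]>8]; 
    if k: T[c]=ce[min(k,key=lambda i:np.hypot(*(ce[i]-pr)))]
f=least_squares(lambda X:np.r_[proj(C["top"],X)[0]-T["top"],proj(C["side"],X)[0]-T["side"]],[.6,-.36,.12]); print("tip",f.x.round(4),f.fun.round(1),press2(f.x,P).round(4))
a=C["top"]["pixels"][85:255,220:490,::-1];b=C["side"]["pixels"][95:345,270:520,::-1]
cv2.imwrite("pics/p7.png",np.hstack([cv2.copyMakeBorder(cv2.resize(a,(432,272),interpolation=2),0,96,0,0,cv2.BORDER_CONSTANT),cv2.resize(b,(368,368),interpolation=2)]))
E
```

```text
time_s: 41.0
tool_pos: [0.398, -0.3795, 0.2006]
wrist_force: [0.8, 0.4, 0.3]
top 0.115 bed off 0.93 60 ridge off None 0
top 0 bed off 0.9 62 ridge off None 0
top -0.115 bed off 0.84 79 ridge off None 0
side 0.115 bed off -0.99 35 ridge off None 0
side 0 bed off -1.14 67 ridge off None 0
side -0.115 bed off -1.39 16 ridge off None 0
top [455. 137.] [([457.5, 138.4], 40)]
side [485. 298.] [([485.2, 301.8], 123)]
tip [ 0.6258 -0.3668  0.1175] [-0.  0.  0. -0.] [ 0.     -0.3466]
```

View pics/p7.png

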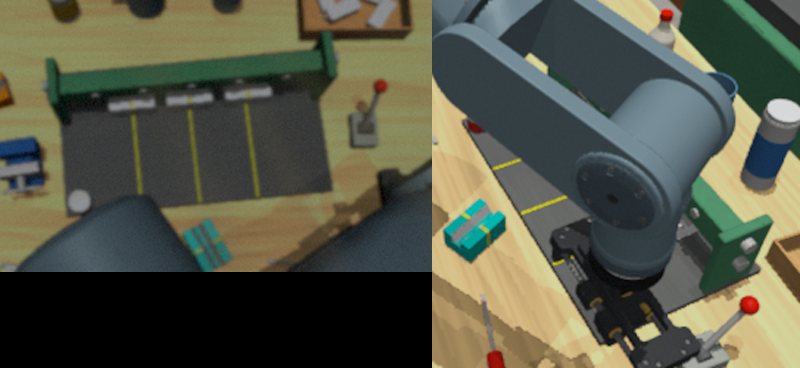

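The lever now leans away from the robot, with its tip at (380,86) in the top half, and it met a hard stop there. The dies and the tin at (80,200) have not moved, and the arm is clear. Handing in.

```bash
python3 -c "
from workcell import robot
print(robot.close_job())"
```

```text
the job is handed in; nothing more can be done
None
```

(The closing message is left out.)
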